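# Load biscuits into the packing board

## Robot

A 6-joint arm with a two-finger parallel gripper is mounted at the origin on a cart in front of the work surface, level with it; the furniture and walls round the work are solid. World frame = base frame: x ahead of the robot, y to its left, z up, the work surface at z = 0. Lengths are in mm, angles in rad, forces in N, time in s.
With the tool pointing down it reaches from about 275 to 1000 mm from the base axis. Payload 8.4 kg.
Tool frame: the origin (TCP) lies between the finger pads; the fingertips stand 17 mm ahead of it and the grasp point (between the pads) lies 2 mm behind it; z points along the fingers, y is the line along which they close (so a half turn about z gives the same grasp; the last joint's range is limited). The gripper opens to 85 mm and grips with 20 to 120 N. Pads are 22 mm wide; open, the fingers measure 114 mm over their backs; the gripper's body (76 mm by 85 mm) begins 54 mm behind the grasp point. The pads swing forward as they close: fully open they stand 13 mm farther back than shut.
Start: joints at [-1.166, 0.353, 1.633, -0, 1.155, -0.002], TCP at [247.294, -573.998, 227.681] pointing down, gripper open.
Joint ranges: [-2.63, 2.63], [-0.92, 2.1], [0.06, 2.66], [-1.3, 4.44], [0, 2.69], [-3.02, 3.02]. Speed limits (rad/s): [2.22, 2.22, 2.79, 3.14, 3.14, 3.14].

## Interface

Orientations are given as [roll, pitch, yaw] about the fixed x, y, z axes, in that order (R = Rz(yaw) Ry(pitch) Rx(roll)).
In Python, from rig import sense, grab_frame, sign_off gives the robot as it stands. The module is installed in compiled form; this text tells all that it offers.
- The arm moves only by the tool send_rows, never from a script. Its argument "moves" is a list that holds one entry, the list of rows, each a list of 7 numbers: the shift along the world's x, y, z in m, then the turn, a rotation vector about the world's x, y, z in rad, then the opening, from -1 (shut) to 1 (fully open). In form: [[[dx, dy, dz, rx, ry, rz, jaw], ...]]. A call has 1 to 10 rows; each row shifts and turns the commanded pose from where the row before left it; what a row does not reach is not made up. A row lasts 1/10 s, in which the tool goes at most 50 mm and 8.59 degrees, less where a joint would pass 70% of its speed; a pose out of reach is approached as far as the arm can. A call with a gripper value outside its range is refused whole. The fingers move at their own pace and stop on an object; "grip_force" is the grip in N (left out, the last holds). Time passes only in rows, so rows that do not move let the fingers close. It gives the time, the measured TCP pose, the force, the opening and the grip force at its end, in the units of the state.
- sense(): the state, without advancing time (a new reading comes with each control period).
- grab_frame(name): name is "scene" or "top" or "wrist"; returns a dict with "img" (400x640x3 uint8, red, green, blue), "mtx" (3x3 intrinsics, pixels), "rvec" (rotation vector, rad) and "tvec" (3), from world to camera coordinates, as OpenCV has them; the wrist camera has in their place "T_tool_cam" (4x4, takes a point from camera to tool coordinates, whose origin is the TCP and whose axes are the flange's). Camera axes: x right, y down, z forward; pixel columns grow to the right and rows downward; lengths in mm; the calibration is good to about 2 mm. A picture is of the moment at which its call begins: read the wrist's pose just before it. There is no depth.
- sign_off(): hands the job in; it is judged then, once.
The state is a dict: "clock": time; "qpos": joint angles; "qvel": joint speeds; "joint_efforts": joint torques, N m; "eef_pos": TCP position; "tcp_rot": TCP orientation; "contact_force": force on the tool from outside, world axes, zero at the start; "wrist_torque": the same for the moment, N m; "opening": opening from 0.0 (shut) to 1.0 (fully open); "grasp_force": force on a finger pad.
Only numpy, scipy, OpenCV 4.12 (cv2) and the standard library are available. Lean on these libraries where they do the work, as an engineer would, in place of code of your own. Each camera call takes 0.05 s, during which the arm holds its last target. There are 200 camera calls.

## Task

The three biscuits wait on the white packing board behind a closed metal gate. Fold the gate fully down by its side lever and leave it down, then slide the biscuits along the board, without lifting them off it, until one lies flat in each of the three round wells. Leave the cup, the ring cutter and the timer beside the board where they stand.

Things in the scene. Friction and masses are not known exactly. Their poses are not given: they have to be found in the camera images.
- tray: White plastic board fixed to the table, 174 (x) x 280 (y) mm, origin on the table at mid width; x runs from its open front edge (x = -85 mm) to the wells. Flat deck, top z = 24 mm, to x = 3; 5 mm deep recess for the folded gate to x = 19; then the well block, top z = 24 mm. Side rails at y = +-132 to 140 mm stand 6 mm above the deck.
- well_0 (a point): Centre of the floor of the left (+y) round well (tray frame x = 55 mm, y = 80 mm, z = 8 mm). The well is 52 mm in diameter and 16 mm deep below the deck top; its near edge is 26 mm before this point.
- well_1 (a point): Centre of the floor of the middle round well (tray frame x = 55 mm, y = 0 mm, z = 8 mm). The well is 52 mm in diameter and 16 mm deep below the deck top; its near edge is 26 mm before this point.
- well_2 (a point): Centre of the floor of the right (-y) round well (tray frame x = 55 mm, y = -80 mm, z = 8 mm). The well is 52 mm in diameter and 16 mm deep below the deck top; its near edge is 26 mm before this point.
- biscuit_0: Hard-baked round biscuit, 42 mm in diameter, 14 mm thick, 30 g, with crimped edge; origin at the centre of its underside, z up. The three are alike; any may go into any well. They start flat on the deck, roughly one before each well (within 10 mm sideways).
- biscuit_1: Hard-baked round biscuit, 42 mm in diameter, 14 mm thick, 30 g, with crimped edge; origin at the centre of its underside, z up. The three are alike; any may go into any well. They start flat on the deck, roughly one before each well (within 10 mm sideways).
- biscuit_2: Hard-baked round biscuit, 42 mm in diameter, 14 mm thick, 30 g, with crimped edge; origin at the centre of its underside, z up. The three are alike; any may go into any well. They start flat on the deck, roughly one before each well (within 10 mm sideways).
- gate (a joint): Hinge of the gate flap and its lever, rad. 0: flap upright (blocks the way, 11 mm above the deck), lever upright. Grows as the lever swings toward the board's front edge (tray -x) and down; 1.57 (stop): flap flat in its recess, lever level. Stays where it is left; needs 1 to 2 N at the lever. Starts at 0 to 0.25.
- gate_lever (a point): Centre of the black crossbar on the lever's end, 50 mm from the hinge; crossbar 14 mm thick, 30 mm long along tray y, on a 8 mm rod. The lever stands outside the left (+y) rail.
- gate_hinge (a point): Point on the hinge axis (which runs along tray y) at the lever's foot: tray frame x = 19, y = 168, z = 22 mm.
- small_cup: Bystander: small steel cup, 71 mm wide, 42 mm high; origin under its centre. Left of the board.
- ring_cutter: Bystander: tinplate ring cutter, 66 mm wide, 32 mm high; origin under its centre. Right of the board.
- timer: Bystander: red and white kitchen timer, 66 mm wide, 55 mm high; origin under its centre. Left of the board.

How it is judged:
By the outcome, as a careful person would: the job done as asked, in the order asked, and still so for the second after the job is handed in, with the robot touching nothing.
It also fails if it takes over 61 s, if anything falls off the work surface, if the arm or the gripper's body presses on something with over 40 N, if the wrist force passes 120 N, or if a joint passes its speed limit or range.

## Working session

There is one attempt and no reset: what is moved stays moved. The work goes in short steps, Python scripts to look and compute and a tool call to move; the robot and the scene stay as the last step left them, time stands still between calls to the robot, and variables do not carry over. Pictures are saved under pics/ and viewed, at most 10 in all, crops included, and the job is handed in when it is done.

Besides the shell and the picture viewer there is one more tool, called after "Call:" as a command line: name --argument value ..., lists and objects as JSON in quotes. send_rows: Moves the arm, as the interface text tells. Its arguments: {"type":"object","properties":{"moves":{"type":"array"},"grip_force":{"type":"number"}},"required":["moves"]}

```bash
mkdir -p pics; cat > h.py <<'E'
import numpy as np,cv2
from rig import *
def ray(f,u,v,z):
    R=cv2.Rodrigues(np.array(f["rvec"],float))[0];t=np.array(f["tvec"],float).ravel()
    c=-R.T@t;d=R.T@np.linalg.inv(f["mtx"])@np.array([u,v,1.])
    return c+d*(z-c[2])/d[2]
E
python3 - <<'E'
from h import *
s=sense();print(s["clock"],s["eef_pos"],s["tcp_rot"],s["opening"])
for n in("scene","top"):
    f=grab_frame(n);cv2.imwrite(f"pics/{n}0.png",f["img"][:,:,::-1])
    R=cv2.Rodrigues(np.array(f["rvec"],float))[0];print(n,-R.T@np.array(f["tvec"]).ravel(),R[2])
    np.save(n+".npy",f,allow_pickle=True)
E
```

```text
0.0 [ 247.13466586 -573.54261165  226.98302082] [-3.14023780e+00 -2.94725991e-05  4.06814575e-01] 0.9978462586896079
scene [ -98.3824119  1111.32232997  612.87798382] [ 0.4608694  -0.78702021 -0.41012022]
top [ 378.22248901   49.35071767 1123.53850098] [ 0.14058097  0.01150635 -0.99000232]
```

View pics/top0.png

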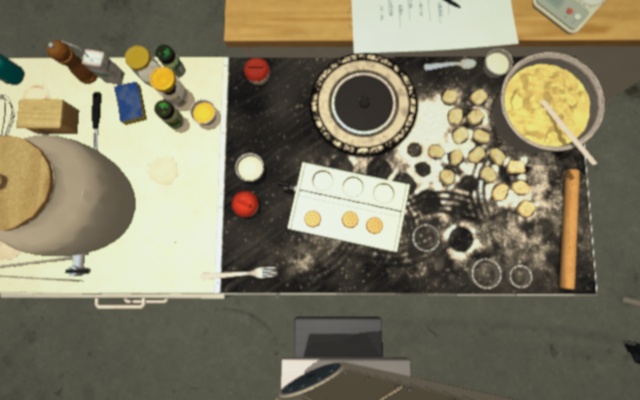

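View pics/scene0.png

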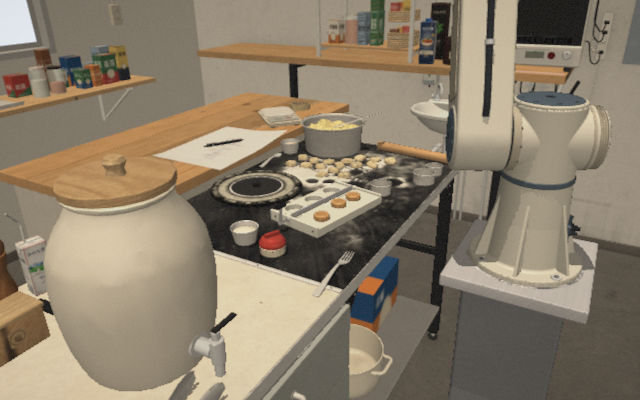

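The top view shows the board with corners at about (304,163), (410,184), (396,251) and (289,229). The biscuits are at (313,218), (350,219) and (375,226), the wells on the far side, and the lever at about (290,189). I'll enlarge this area.

```bash
python3 - <<'E'
from h import *
f=np.load("top.npy",allow_pickle=True).item()
c=f["img"][150:262,230:430,::-1]
cv2.imwrite("pics/topc.png",cv2.resize(c,None,fx=4,fy=4,interpolation=cv2.INTER_CUBIC))
f=np.load("scene.npy",allow_pickle=True).item()
c=f["img"][170:265,220:400,::-1]
cv2.imwrite("pics/scenec.png",cv2.resize(c,None,fx=4.4,fy=4.4,interpolation=cv2.INTER_CUBIC))
E
```

```text
(no output)
```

View pics/topc.png

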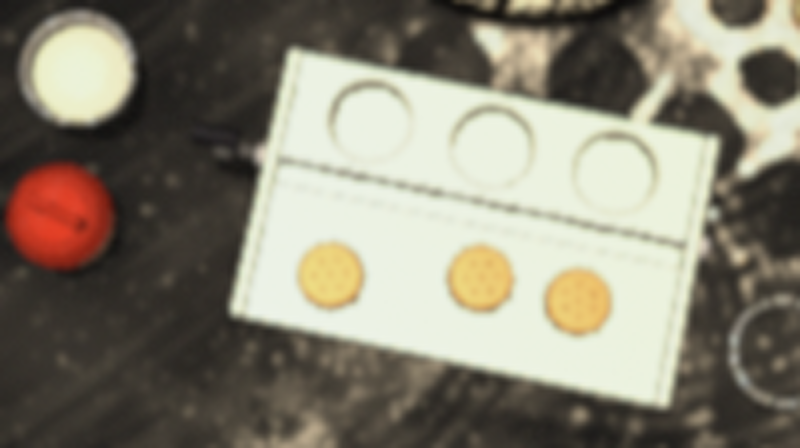

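View pics/scenec.png

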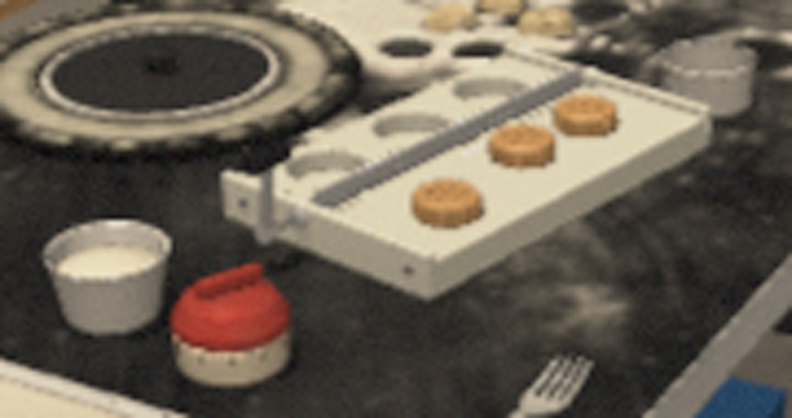

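```bash
python3 - <<'E'
from h import *
from scipy.optimize import least_squares
f=np.load("top.npy",allow_pickle=True).item()
P=lambda x,y,z:ray(f,230+(x+.5)/4-.5,150+(y+.5)/4-.5,z)
pts=[((89,140),(290,48),30),((89,-140),(718,137),30),((-85,-140),(668,408),30),((-85,140),(232,316),30),
((55,80),(370,122),24),((55,0),(491,147),24),((55,-80),(615,172),24)]
W=np.array([P(*p[1],p[2])[:2] for p in pts]);L=np.array([p[0] for p in pts],float)
def tf(q,l):
    c,s=np.cos(q[2]),np.sin(q[2]);return np.array(l)@np.array([[c,s],[-s,c]])+q[:2]
r=least_squares(lambda q:(tf(q,L)-W).ravel(),[W[:,0].mean(),W[:,1].mean(),0])
q=r.x;print("tray",q,np.degrees(q[2]));print((tf(q,L)-W).round(1).tolist())
inv=lambda w:(np.array(w)-q[:2])@np.array([[np.cos(q[2]),-np.sin(q[2])],[np.sin(q[2]),np.cos(q[2])]])
for b in((331,275),(480,278),(578,301)):
    w=P(*b,38);print("biscuit",w[:2].round(1),inv(w[:2]).round(1))
for b in((215,138),(195,128),(240,155)): print("lever z~70",inv(P(*b,72)[:2]).round(1),P(*b,72)[:2].round(1))
print("hinge",tf(q,[19,168]),"bar upright z72; ", [tf(q,[19-50*np.sin(a),168]).round(1).tolist()+[22+50*np.cos(a)] for a in(0,.25,1.57)])
for n,b,z in(("cup",(78,70),42),("timer",(62,216),40)): print(n,P(*b,z)[:2],inv(P(*b,z)[:2]))
E
```

```text
tray [ 5.23777764e+02 -8.32840526e+00 -2.04050571e-01] -11.691236534379046
[[-1.2, 0.7], [-0.5, -0.8], [0.4, -0.7], [0.8, 1.3], [0.4, 0.3], [0.2, -0.6], [0.0, -0.1]]
biscuit [493.4  82.5] [-48.2  82.7]
biscuit [491.8 -10.6] [-30.9  -8.7]
biscuit [477.6 -71.6] [-32.4 -71.3]
lever z~70 [ 16.4 168.3] [573.9 153.1]
lever z~70 [ 20.  181.6] [580.1 165.5]
lever z~70 [  9.2 151. ] [563.4 137.6]
hinge [576.42668995 152.33612291] bar upright z72;  [[576.4, 152.3, np.float64(72.0)], [564.3, 154.8, np.float64(70.44562108553224)], [527.5, 162.5, np.float64(22.039816335536663)]]
cup [623.14239173 243.79830517] [ 46.21285948 267.03104491]
timer [529.86542594 251.65793286] [-46.72162065 255.82620233]
```

The fit residuals are about 1 mm, so the board pose is good: (523.8, -8.3), yaw -11.7°. Next I move above and behind the lever with the jaws shut and aligned to the board.

Call:
send_rows --moves '[[[0.0177,0.036,0,0,0,-0.0305,-1],[0.0177,0.036,0,0,0,-0.0305,-1],[0.0177,0.036,0,0,0,-0.0305,-1],[0.0177,0.036,0,0,0,-0.0305,-1],[0.0177,0.036,0,0,0,-0.0305,-1],[0.0177,0.036,0,0,0,-0.0305,-1],[0.0177,0.036,0,0,0,-0.0305,-1],[0.0177,0.036,0,0,0,-0.0305,-1],[0.0177,0.036,0,0,0,-0.0305,-1],[0.0177,0.036,0,0,0,-0.0305,-1]]]'

```text
clock: 1.1
eef_pos: [424.6, -212.4, 227.6]
tcp_rot: [-3.142, 0.0, 0.1]
contact_force: [0.6, -1.4, -0.3]
opening: 0.004
grasp_force: 0.0
```

Call:
send_rows --moves '[[[0.0177,0.036,0,0,0,-0.0305,-1],[0.0177,0.036,0,0,0,-0.0305,-1],[0.0177,0.036,0,0,0,-0.0305,-1],[0.0177,0.036,0,0,0,-0.0305,-1],[0.0177,0.036,0,0,0,-0.0305,-1],[0.0177,0.036,0,0,0,-0.0305,-1],[0.0177,0.036,0,0,0,-0.0305,-1],[0.0177,0.036,0,0,0,-0.0305,-1],[0.0177,0.036,0,0,0,-0.0305,-1],[0.0177,0.036,0,0,0,-0.0305,-1]]]'

```text
clock: 2.1
eef_pos: [601.6, 147.6, 227.3]
tcp_rot: [3.141, 0.001, -0.204]
contact_force: [0.4, -0.9, -0.6]
opening: 0.002
grasp_force: 0.0
```

Call:
send_rows --moves '[[[0,0,-0.035,0,0,0,-1],[0,0,-0.035,0,0,0,-1],[0,0,-0.03,0,0,0,-1],[0,0,0,0,0,0,-1]]]'

```text
clock: 2.5
eef_pos: [598.1, 145.4, 123.3]
tcp_rot: [3.138, 0.007, -0.203]
contact_force: [-0.6, -0.5, 0.2]
opening: 0.001
grasp_force: 0.0
```

```bash
python3 - <<'E'
from h import *
a=grab_frame("wrist")["img"];f=grab_frame("scene");b=f["img"][170:265,220:400]
print(sense()["eef_pos"])
a=cv2.resize(a,(400,250));b=cv2.resize(b,(400,211),interpolation=cv2.INTER_CUBIC)
b=cv2.copyMakeBorder(b,0,39,0,0,cv2.BORDER_CONSTANT)
cv2.imwrite("pics/p1.png",np.hstack([a,b])[:,:,::-1])
E
```

```text
[601.14338603 145.944391   127.74263606]
```

View pics/p1.png

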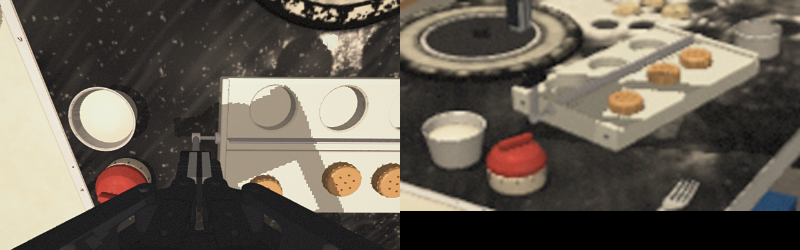

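The wrist view shows the grey rod near (198,145) and the cross-shaft at (208,138), with a dark patch around (200,125). I'll check these against the predicted bar, hinge and tip projections.

```bash
python3 - <<'E'
from h import *
from scipy.spatial.transform import Rotation as Ro
s=sense();f=grab_frame("wrist");print(s["eef_pos"],s["tcp_rot"])
T=np.eye(4);T[:3,:3]=Ro.from_euler("xyz",s["tcp_rot"]).as_matrix();T[:3,3]=s["eef_pos"]
M=np.linalg.inv(T@np.array(f["T_tool_cam"]))
def pr(p):
    c=M[:3,:3]@p+M[:3,3];u=np.array(f["mtx"])@c;return (u[:2]/u[2]).round()
q=[523.78,-8.33,-.20405];c,sn=np.cos(q[2]),np.sin(q[2])
W=lambda x,y,z:np.array([q[0]+c*x-sn*y,q[1]+sn*x+c*y,z])
for a in(0,.1,.25):
  print(a,[pr(W(19-50*np.sin(a),168+d,22+50*np.cos(a))) for d in(-15,0,15)])
print("hinge",pr(W(19,168,22)),"well0,1",pr(W(55,80,8)),pr(W(55,0,8)),"tip",pr(T[:3,:3]@[0,0,17]+T[:3,3]))
im=f["img"][230:460-60,400//2:480]
im=np.clip(im.astype(float)*2,0,255).astype(np.uint8)
cv2.imwrite("pics/p2.png",cv2.resize(im,None,fx=2.8,fy=2.8,interpolation=cv2.INTER_CUBIC)[:,:,::-1])
E
```

```text
[601.14338603 145.944391   127.74263606] [ 3.14108675e+00  1.06241187e-03 -2.03210438e-01]
0 [array([342., 257.]), array([318., 257.]), array([294., 257.])]
0.1 [array([342., 264.]), array([318., 264.]), array([294., 264.])]
0.25 [array([342., 273.]), array([318., 273.]), array([295., 273.])]
hinge [318. 228.] well0,1 [432. 178.] [536. 178.] tip [321. 244.]
```

View pics/p2.png

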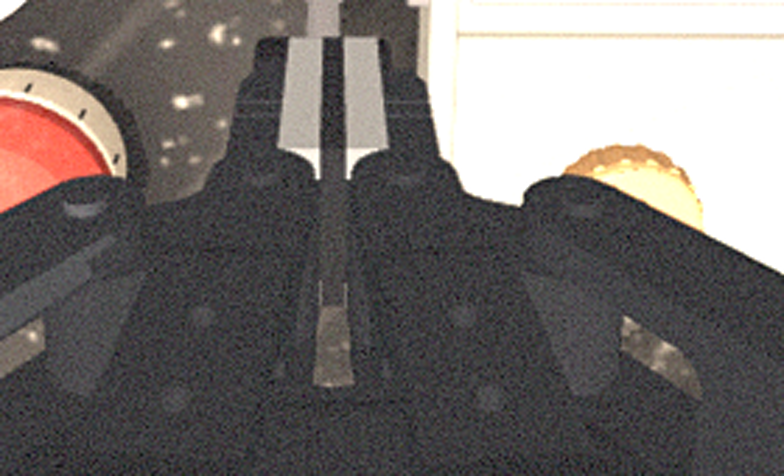

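Predictions agree with the view: well 0 falls where predicted, the rod is at u≈318 and the tips are at v≈244. I lower behind the bar and swing it.

Call:
send_rows --moves '[[[0,0,-0.025,0,0,0,-1],[0,0,-0.021,0,0,0,-1],[-0.004,0.001,0,0,0,0,-1],[-0.004,0.001,0,0,0,0,-1],[-0.006,0.001,0,0,0,0,-1],[-0.006,0.001,0,0,0,0,-1],[-0.006,0.001,0,0,0,0,-1],[-0.006,0.001,0,0,0,0,-1]]]'

```text
clock: 3.45
eef_pos: [568.9, 152.2, 82.2]
tcp_rot: [-3.141, -0.001, -0.203]
contact_force: [-1.0, 0.1, 0.6]
opening: 0.0
grasp_force: 0.0
```

Call:
send_rows --moves '[[[-0.006,0.002,-0.001,0,0,0,-1],[-0.006,0.002,-0.003,0,0,0,-1],[-0.005,0.001,-0.004,0,0,0,-1],[-0.005,0.001,-0.005,0,0,0,-1],[-0.005,0.001,-0.005,0,0,0,-1],[-0.005,0.001,-0.006,0,0,0,-1],[-0.004,0.001,-0.006,0,0,0,-1],[-0.002,0.001,-0.004,0,0,0,-1]]]'

```text
clock: 4.25
eef_pos: [530.5, 162.0, 46.9]
tcp_rot: [3.141, 0.001, -0.203]
contact_force: [0.2, 0.3, -0.5]
opening: 0.004
grasp_force: 0.0
```

Call:
send_rows --moves '[[[0,0,-0.001,0,0,0,-1],[0,0,-0.001,0,0,0,-1],[0,0,0,0,0,0,-1]]]'

```text
clock: 4.55
eef_pos: [531.6, 162.1, 45.7]
tcp_rot: [-3.141, -0.0, -0.203]
contact_force: [-0.2, 0.2, -0.6]
opening: 0.004
grasp_force: 0.0
```

```bash
python3 - <<'E'
from h import *
print(sense()["eef_pos"],sense()["contact_force"])
b=grab_frame("scene")["img"][170:265,220:400]
cv2.imwrite("pics/p3.png",cv2.resize(b,None,fx=4,fy=4,interpolation=cv2.INTER_CUBIC)[:,:,::-1])
E
```

```text
[531.61241827 162.0540068   45.73895144] [-0.1674343   0.23766091 -0.55561912]
```

View pics/p3.png

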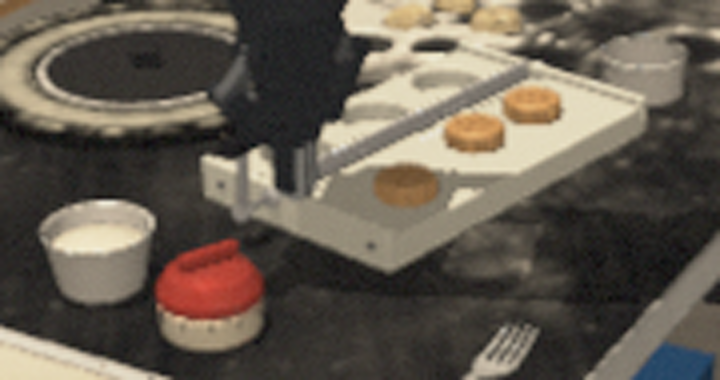

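The gate is still up and the lever upright at crop (243,190), while the fingers stand at (285,190). I'll compare this with projections.

```bash
python3 - <<'E'
from h import *
f=np.load("scene.npy",allow_pickle=True).item();ft=np.load("top.npy",allow_pickle=True).item()
q=[523.78,-8.33,-.20405];c,sn=np.cos(q[2]),np.sin(q[2])
W=lambda x,y,z:np.array([q[0]+c*x-sn*y,q[1]+sn*x+c*y,z])
pr=lambda f,p:cv2.projectPoints(np.array([p],float),f["rvec"],f["tvec"],f["mtx"],None)[0].ravel()
S=lambda p:((pr(f,p)-[220,170])*4).round()
T=lambda p:((pr(ft,p)-[230,150])*4).round()
for n,p in dict(hinge=W(19,168,22),bar0=W(19,168,72),barL=W(19,183,72),barR=W(19,153,72),nearL=W(-85,140,30),farL=W(89,140,30),nearR=W(-85,-140,30),tip=[531.6,162,29],tip2=W(-29,168,28)).items(): print(n,S(p),T(p))
E
```

```text
hinge [248. 213.] [222. 147.]
bar0 [245. 144.] [215. 132.]
barL [228. 152.] [191. 128.]
barR [261. 137.] [239. 137.]
nearL [395. 234.] [228. 313.]
farL [205. 159.] [287.  48.]
nearR [651.  97.] [668. 406.]
tip [298. 224.] [205. 215.]
tip2 [301. 227.] [205. 218.]
```

```bash
python3 - <<'E'
from h import *
g=lambda im:(255*(im/255.)**.5).astype(np.uint8)
b=g(grab_frame("scene")["img"][185:245,260:320]);w=g(grab_frame("wrist")["img"][180:400,210:430])
o=np.hstack([cv2.resize(b,(400,400),interpolation=cv2.INTER_CUBIC),cv2.resize(w,(400,400),interpolation=cv2.INTER_CUBIC)])
cv2.imwrite("pics/p4.png",o[:,:,::-1])
E
```

```text
(no output)
```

View pics/p4.png

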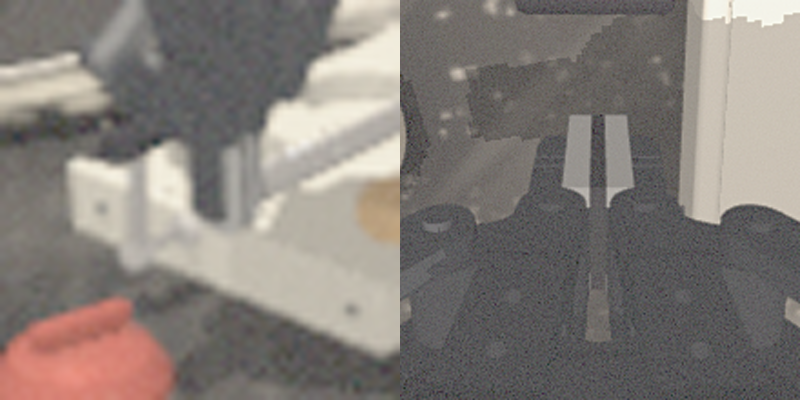

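```bash
python3 - <<'E'
from h import *
s=sense();print(s["eef_pos"],s["opening"])
f=grab_frame("wrist");M=np.linalg.inv(f["T_tool_cam"]);K=np.array(f["mtx"]);print(np.round(f["T_tool_cam"],2))
def pr(p):
    c=M[:3,:3]@np.array(p,float)+M[:3,3];u=K@c;return (u[:2]/u[2]).round(1)
for z in(-10,-3,5,17):print(z,pr([0,0,z]),pr([11,0,z]),pr([-11,0,z]),pr([0,14.5,z]))
E
```

```text
[531.62099128 162.01486019  45.88579109] 0.0009726784845751308
[[  -0.     -0.96   -0.28   70.92]
 [   1.     -0.     -0.     -1.02]
 [   0.     -0.28    0.96 -146.5 ]
 [   0.      0.      0.      1.  ]]
-10 [321.  269.3] [321.  245.5] [320.9 292.1] [354.9 269.3]
-3 [320.9 261.9] [320.9 239. ] [320.8 283.9] [353.3 261.9]
5 [320.8 254.2] [320.8 232.3] [320.7 275.4] [351.7 254.2]
17 [320.6 244. ] [320.6 223.3] [320.6 263.9] [349.6 244. ]
```

The bar stayed behind the fingers, and both views suggest the shut fingertips stand higher than assumed. I'll calibrate the tip height by touching the bare table here.

Call:
send_rows --moves '[[[0,0,-0.013,0,0,0,-1],[0,0,-0.012,0,0,0,-1],[0,0,-0.002,0,0,0,-1],[0,0,-0.002,0,0,0,-1],[0,0,-0.001,0,0,0,-1]]]'

```text
clock: 5.25
eef_pos: [531.2, 162.0, 15.3]
tcp_rot: [3.141, 0.0, -0.203]
contact_force: [0.7, -0.4, -0.2]
opening: 0.0
grasp_force: 0.0
```

Call:
send_rows --moves '[[[0,0,-0.002,0,0,0,-1],[0,0,-0.002,0,0,0,-1],[0,0,0,0,0,0,-1]]]'

```text
clock: 5.55
eef_pos: [531.3, 162.0, 11.6]
tcp_rot: [-3.142, -0.0, -0.203]
contact_force: [-1.0, -0.5, -1.2]
opening: 0.003
grasp_force: 0.0
```

Call:
send_rows --moves '[[[0,0,-0.002,0,0,0,-1],[0,0,-0.002,0,0,0,-1],[0,0,0,0,0,0,-1]]]'

```text
clock: 5.85
eef_pos: [531.1, 162.0, 7.4]
tcp_rot: [3.141, 0.0, -0.203]
contact_force: [-0.6, 0.5, 0.5]
opening: 0.003
grasp_force: 0.0
```

Call:
send_rows --moves '[[[0,0,-0.002,0,0,0,-1],[0,0,-0.002,0,0,0,-1],[0,0,0,0,0,0,-1]]]'

```text
clock: 6.15
eef_pos: [531.1, 161.9, 3.4]
tcp_rot: [3.141, 0.0, -0.203]
contact_force: [-0.8, -0.3, 0.4]
opening: 0.002
grasp_force: 0.0
```

Call:
send_rows --moves '[[[0,0,-0.002,0,0,0,-1],[0,0,-0.002,0,0,0,-1],[0,0,0,0,0,0,-1]]]'

```text
clock: 6.45
eef_pos: [531.1, 162.0, -0.6]
tcp_rot: [3.141, 0.0, -0.203]
contact_force: [0.3, -0.1, 0.3]
opening: 0.001
grasp_force: 0.0
```

Call:
send_rows --moves '[[[0,0,-0.002,0,0,0,-1],[0,0,-0.001,0,0,0,-1],[0,0,0,0,0,0,-1]]]'

```text
clock: 6.75
eef_pos: [531.3, 162.0, -3.4]
tcp_rot: [-3.142, 0.0, -0.203]
contact_force: [-0.4, -0.5, -0.6]
opening: -0.003
grasp_force: 0.0
```

Call:
send_rows --moves '[[[0,0,-0.002,0,0,0,-1],[0,0,-0.001,0,0,0,-1],[0,0,0,0,0,0,-1]]]'

```text
clock: 7.05
eef_pos: [531.4, 162.1, -3.7]
tcp_rot: [-3.141, -0.0, -0.203]
contact_force: [-9.7, -3.5, 37.5]
opening: 0.002
grasp_force: 18.7
```

Call:
send_rows --moves '[[[0,0,-0.002,0,0,0,-1],[0,0,-0.001,0,0,0,-1],[0,0,0,0,0,0,-1]]]'

```text
clock: 7.35
eef_pos: [531.5, 162.1, -3.9]
tcp_rot: [-3.141, -0.0, -0.203]
contact_force: [-20.7, -5.6, 76.4]
opening: 0.002
grasp_force: 38.2
```

The shut tips touch the table at TCP z ≈ -3.5, so tip z = TCP z + 3.5. I'll go back over the lever and repeat the swing with the corrected heights.

Call:
send_rows --moves '[[[0,0,0.025,0,0,0,-1],[0,0,0.04,0,0,0,-1],[0,0,0.04,0,0,0,-1],[0.035,-0.007,0,0,0,0,-1],[0.035,-0.007,0,0,0,0,-1],[0,0,0,0,0,0,-1]]]'

```text
clock: 7.95
eef_pos: [605.9, 147.6, 96.8]
tcp_rot: [-3.14, -0.005, -0.204]
contact_force: [0.3, 0.0, -0.5]
opening: -0.002
grasp_force: 0.0
```

Call:
send_rows --moves '[[[0,0,-0.02,0,0,0,-1],[0,0,-0.018,0,0,0,-1],[-0.004,0.001,0,0,0,0,-1],[-0.004,0.001,0,0,0,0,-1],[-0.006,0.001,0,0,0,0,-1],[-0.006,0.001,0,0,0,0,-1],[-0.006,0.001,0,0,0,0,-1],[-0.006,0.001,0,0,0,0,-1]]]'

```text
clock: 8.75
eef_pos: [569.1, 154.2, 58.2]
tcp_rot: [-3.141, -0.001, -0.203]
contact_force: [2.7, 0.8, -1.0]
opening: 0.001
grasp_force: 0.7
```

Now there is contact, about 2.7 N. I'll continue along the arc.

Call:
send_rows --moves '[[[-0.006,0.001,0,0,0,0,-1],[-0.006,0.001,0,0,0,0,-1],[-0.005,0.001,-0.004,0,0,0,-1],[-0.005,0.001,-0.005,0,0,0,-1],[-0.005,0.001,-0.005,0,0,0,-1],[-0.005,0.001,-0.006,0,0,0,-1],[-0.004,0.001,-0.006,0,0,0,-1],[-0.003,0.001,-0.005,0,0,0,-1],[0,0,-0.002,0,0,0,-1]]]'

```text
clock: 9.65
eef_pos: [529.5, 162.1, 24.7]
tcp_rot: [3.141, 0.001, -0.203]
contact_force: [-9.2, -0.6, 30.5]
opening: 0.0
grasp_force: 15.1
```

The swing ended on a 30 N stop at the height of the level lever. I'll rise and go behind the left biscuit with the jaws part-open as a cradle.

Call:
send_rows --moves '[[[0,0,0.03,0,0,0,-1],[0,0,0.04,0,0,0,-1],[-0.025,-0.024,0,0,0,0,-0.39],[-0.025,-0.024,0,0,0,0,-0.39],[-0.025,-0.024,0,0,0,0,-0.39],[0,0,0,0,0,0,-0.39],[0,0,0,0,0,0,-0.39],[0,0,0,0,0,0,-0.39]]]'

```text
clock: 10.45
eef_pos: [456.3, 90.4, 94.8]
tcp_rot: [-3.141, -0.001, -0.203]
contact_force: [0.7, -0.2, -1.0]
opening: 0.305
grasp_force: 0.0
```

```bash
python3 - <<'E'
from h import *
s=sense();print(s["eef_pos"],s["opening"])
g=lambda im:(255*(im/255.)**.6).astype(np.uint8)
b=g(grab_frame("scene")["img"][180:260,265:385]);w=g(grab_frame("wrist")["img"])
o=np.hstack([cv2.resize(b,(400,267),interpolation=cv2.INTER_CUBIC),cv2.resize(w,(400,267))])
cv2.imwrite("pics/p5.png",o[:,:,::-1])
E
```

```text
[456.33376682  90.44451766  94.80174803] 0.30534028446416783
```

View pics/p5.png

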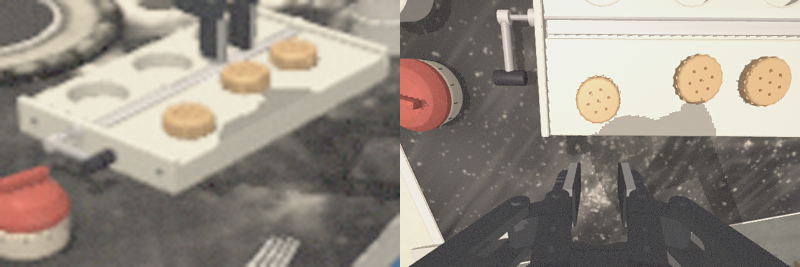

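The gate is fully down, with the lever level. The left biscuit is centred on the jaws at wrist (598,100). I lower and push it.

Call:
send_rows --moves '[[[-0.003,0,-0.035,0,0,0,-0.39],[0,0,-0.03,0,0,0,-0.39],[0,0,-0.006,0,0,0,-0.39],[0,0,0,0,0,0,-0.39]]]'

```text
clock: 10.95
eef_pos: [451.9, 90.2, 23.0]
tcp_rot: [3.141, 0.002, -0.203]
contact_force: [-0.7, 0.9, 0.4]
opening: 0.306
grasp_force: 0.0
```

Call:
send_rows --moves '[[[0.006,-0.0013,0,0,0,0,-0.39],[0.006,-0.0013,0,0,0,0,-0.39],[0.006,-0.0014,0,0,0,0,-0.39],[0.006,-0.0014,0,0,0,0,-0.39],[0.006,-0.0014,0,0,0,0,-0.39],[0.006,-0.0014,0,0,0,0,-0.39],[0.006,-0.0014,0,0,0,0,-0.39],[0.006,-0.0014,0,0,0,0,-0.39],[0.006,-0.0014,0,0,0,0,-0.39],[0.006,-0.0014,0,0,0,0,-0.39]]]'

```text
clock: 11.95
eef_pos: [512.7, 76.1, 23.6]
tcp_rot: [3.142, 0.0, -0.203]
contact_force: [-0.0, -0.3, 0.8]
opening: 0.305
grasp_force: 0.3
```

Call:
send_rows --moves '[[[0.006,-0.0014,0,0,0,0,-0.39],[0.006,-0.0014,0,0,0,0,-0.39],[0.006,-0.0014,0,0,0,0,-0.39],[0.006,-0.0014,0,0,0,0,-0.39],[0.006,-0.0014,0,0,0,0,-0.39],[0.006,-0.0014,0,0,0,0,-0.39],[0.006,-0.0014,0,0,0,0,-0.39],[0.005,-0.0014,0,0,0,0,-0.39],[0.004,-0.0008,0,0,0,0,-0.39],[0.0,0,0,0,0,0,-0.39]]]'

```text
clock: 12.95
eef_pos: [564.0, 64.1, 23.7]
tcp_rot: [-3.141, -0.001, -0.203]
contact_force: [0.1, 0.9, -0.3]
opening: 0.308
grasp_force: 0.0
```

Call:
send_rows --moves '[[[0.003,0,0,0,0,0,-0.39],[0,0,0,0,0,0,-0.39],[-0.006,0.001,0.03,0,0,0,-0.39],[0,0,0.03,0,0,0,-0.39],[-0.036,-0.022,0,0,0,0,-0.39],[-0.036,-0.022,0,0,0,0,-0.39],[-0.036,-0.022,0,0,0,0,-0.39],[0,0,0,0,0,0,-0.39],[0,0,0,0,0,0,-0.39]]]'

```text
clock: 13.85
eef_pos: [452.0, -1.1, 84.0]
tcp_rot: [-3.141, -0.001, -0.204]
contact_force: [1.1, 0.4, 0.1]
opening: 0.307
grasp_force: 0.0
```

```bash
cat > chk.py <<'E'
from h import *
from scipy.spatial.transform import Rotation as Ro
s=sense();f=grab_frame("wrist");print(s["eef_pos"].round(1))
T=np.eye(4);T[:3,:3]=Ro.from_euler("xyz",s["tcp_rot"]).as_matrix();T[:3,3]=s["eef_pos"]
M=np.linalg.inv(T@np.array(f["T_tool_cam"]))
f["rvec"]=cv2.Rodrigues(M[:3,:3])[0];f["tvec"]=M[:3,3]
g=f;sc=grab_frame("scene");tp=grab_frame("top")
q=np.array([523.78,-8.33,-.20405]);c,sn=np.cos(q[2]),np.sin(q[2])
for n,g in(("wrist",f),("scene",sc),("top",tp)):
    m=cv2.inRange(cv2.cvtColor(g["img"],cv2.COLOR_RGB2HSV),(8,75,70),(28,255,255))
    N,_,st,ce=cv2.connectedComponentsWithStats(m)
    for i in range(1,N):
        if st[i,4]<25:continue
        o=[]
        for z in(22,38):
            w=ray(g,*ce[i],z)[:2]-q[:2];o+=[round(c*w[0]+sn*w[1],1),round(-sn*w[0]+c*w[1],1)]
        if abs(o[0])<95 and abs(o[1])<145:print(n,st[i,2:],"z22",o[:2],"z38",o[2:])
cv2.imwrite("pics/w.png",f["img"][:,:,::-1]);cv2.imwrite("pics/s.png",sc["img"][:,:,::-1])
E
python3 chk.py
```

```text
[452.   -1.1  84. ]
wrist [  86   34 2089] z22 [np.float64(42.1), np.float64(82.3)] z38 [np.float64(38.8), np.float64(75.5)]
wrist [  78   79 4522] z22 [np.float64(-28.2), np.float64(-7.0)] z38 [np.float64(-26.1), np.float64(-7.0)]
wrist [  81   78 4726] z22 [np.float64(-30.0), np.float64(-73.0)] z38 [np.float64(-27.8), np.float64(-67.9)]
scene [ 14  11 122] z22 [np.float64(-14.1), np.float64(-89.0)] z38 [np.float64(-36.4), np.float64(-60.3)]
scene [ 15  11 133] z22 [np.float64(-11.9), np.float64(-25.3)] z38 [np.float64(-34.2), np.float64(1.6)]
scene [15  9 89] z22 [np.float64(58.3), np.float64(73.4)] z38 [np.float64(34.1), np.float64(97.7)]
top [ 17  15 195] z22 [np.float64(49.4), np.float64(78.9)] z38 [np.float64(46.5), np.float64(78.2)]
```

The left biscuit now images at about (49,79) at well height, inside the left well. Next is the middle one.

Call:
send_rows --moves '[[[0,-0.001,-0.03,0,0,0,-0.39],[0,0,-0.025,0,0,0,-0.39],[0,0,-0.005,0,0,0,-0.39],[0.006,-0.0008,0,0,0,0,-0.39],[0.006,-0.0008,0,0,0,0,-0.39],[0.006,-0.0008,0,0,0,0,-0.39],[0.006,-0.0008,0,0,0,0,-0.39],[0.006,-0.0008,0,0,0,0,-0.39],[0.006,-0.0008,0,0,0,0,-0.39]]]'

```text
clock: 14.9
eef_pos: [489.0, -6.7, 24.0]
tcp_rot: [-3.141, -0.001, -0.203]
contact_force: [-0.1, -0.2, 0.7]
opening: 0.304
grasp_force: 0.4
```

Call:
send_rows --moves '[[[0.006,-0.0008,0,0,0,0,-0.39],[0.006,-0.0008,0,0,0,0,-0.39],[0.006,-0.0008,0,0,0,0,-0.39],[0.006,-0.0008,0,0,0,0,-0.39],[0.006,-0.0008,0,0,0,0,-0.39],[0.006,-0.0008,0,0,0,0,-0.39],[0.006,-0.0008,0,0,0,0,-0.39],[0.006,-0.0008,0,0,0,0,-0.39],[0.006,-0.0008,0,0,0,0,-0.39],[0.006,-0.0008,0,0,0,0,-0.39]]]'

```text
clock: 15.9
eef_pos: [548.8, -14.7, 23.7]
tcp_rot: [-3.142, -0.0, -0.203]
contact_force: [0.5, -0.1, -0.1]
opening: 0.307
grasp_force: 0.1
```

Call:
send_rows --moves '[[[0.004,-0.0005,0,0,0,0,-0.39],[0,0,0,0,0,0,-0.39],[-0.006,0.001,0.03,0,0,0,-0.39],[0,0,0.03,0,0,0,-0.39],[-0.037,-0.016,0,0,0,0,-0.39],[-0.036,-0.016,0,0,0,0,-0.39],[-0.036,-0.016,0,0,0,0,-0.39],[0,0,0,0,0,0,-0.39],[0,0,0,0,0,0,-0.39]]]'

```text
clock: 16.8
eef_pos: [437.0, -62.4, 84.0]
tcp_rot: [-3.141, -0.001, -0.204]
contact_force: [0.9, -0.4, 0.5]
opening: 0.303
grasp_force: 0.0
```

```bash
python3 chk.py
```

```text
[437.  -62.4  84. ]
wrist [  74   29 1663] z22 [np.float64(40.6), np.float64(82.4)] z38 [np.float64(37.2), np.float64(70.8)]
wrist [  78   28 1521] z22 [np.float64(41.0), np.float64(0.7)] z38 [np.float64(37.6), np.float64(-4.7)]
wrist [  78   78 4523] z22 [np.float64(-30.1), np.float64(-69.6)] z38 [np.float64(-28.1), np.float64(-69.6)]
scene [ 14  10 119] z22 [np.float64(-13.9), np.float64(-89.3)] z38 [np.float64(-36.1), np.float64(-60.6)]
scene [15  9 88] z22 [np.float64(58.8), np.float64(-6.4)] z38 [np.float64(34.5), np.float64(20.0)]
scene [15  9 89] z22 [np.float64(58.3), np.float64(73.4)] z38 [np.float64(34.1), np.float64(97.7)]
top [ 17  15 193] z22 [np.float64(49.6), np.float64(79.1)] z38 [np.float64(46.6), np.float64(78.3)]
top [ 16  15 201] z22 [np.float64(51.3), np.float64(-2.5)] z38 [np.float64(48.3), np.float64(-2.0)]
```

Call:
send_rows --moves '[[[0,-0.001,-0.03,0,0,0,-0.39],[0,0,-0.025,0,0,0,-0.39],[0,0,-0.005,0,0,0,-0.39],[0.006,-0.0015,0,0,0,0,-0.39],[0.006,-0.0015,0,0,0,0,-0.39],[0.006,-0.0017,0,0,0,0,-0.39],[0.006,-0.0018,0,0,0,0,-0.39],[0.006,-0.0018,0,0,0,0,-0.39],[0.006,-0.0018,0,0,0,0,-0.39]]]'

```text
clock: 17.85
eef_pos: [474.0, -73.4, 24.0]
tcp_rot: [-3.142, -0.001, -0.203]
contact_force: [-0.5, 0.9, 1.0]
opening: 0.303
grasp_force: 0.4
```

Call:
send_rows --moves '[[[0.006,-0.0018,0,0,0,0,-0.39],[0.006,-0.0018,0,0,0,0,-0.39],[0.006,-0.0018,0,0,0,0,-0.39],[0.006,-0.0018,0,0,0,0,-0.39],[0.006,-0.0018,0,0,0,0,-0.39],[0.006,-0.0018,0,0,0,0,-0.39],[0.006,-0.0018,0,0,0,0,-0.39],[0.006,-0.0018,0,0,0,0,-0.39],[0.006,-0.0017,0,0,0,0,-0.39],[0.006,-0.0015,0,0,0,0,-0.39]]]'

```text
clock: 18.85
eef_pos: [533.9, -91.0, 23.7]
tcp_rot: [-3.142, -0.0, -0.203]
contact_force: [0.3, -0.5, 0.5]
opening: 0.302
grasp_force: 0.1
```

Call:
send_rows --moves '[[[0.004,-0.0008,0,0,0,0,-0.39],[0,0,0,0,0,0,-0.39],[-0.006,0.001,0.03,0,0,0,-0.39],[-0.01,0.0,0.04,0,0,0,-0.39],[-0.03,0,0.04,0,0,0,-0.39],[-0.04,0,0.04,0,0,0,-0.39],[0,0,0,0,0,0,-0.39],[0,0,0,0,0,0,-0.39]]]'

```text
clock: 19.65
eef_pos: [456.2, -90.7, 170.0]
tcp_rot: [-3.142, -0.003, -0.204]
contact_force: [0.6, 0.8, -0.7]
opening: 0.303
grasp_force: 0.0
```

```bash
python3 chk.py; python3 - <<'E'
import cv2,numpy as np
b=cv2.imread("pics/s.png")[185:250,265:380];w=cv2.imread("pics/w.png")
cv2.imwrite("pics/p6.png",np.hstack([cv2.resize(b,(400,300),interpolation=cv2.INTER_CUBIC),cv2.resize(w,(400,300))]))
E
```

```text
[456.2 -90.7 170. ]
wrist [  58   58 2547] z22 [np.float64(54.0), np.float64(0.0)] z38 [np.float64(52.2), np.float64(-5.1)]
wrist [  54   58 2387] z22 [np.float64(53.2), np.float64(-77.8)] z38 [np.float64(51.5), np.float64(-78.7)]
wrist [  62   57 2663] z22 [np.float64(52.5), np.float64(81.6)] z38 [np.float64(50.8), np.float64(72.1)]
scene [14  5 60] z22 [np.float64(55.6), np.float64(-79.4)] z38 [np.float64(31.4), np.float64(-51.0)]
scene [15  9 90] z22 [np.float64(58.7), np.float64(-6.4)] z38 [np.float64(34.5), np.float64(20.0)]
scene [15  9 89] z22 [np.float64(58.3), np.float64(73.4)] z38 [np.float64(34.1), np.float64(97.7)]
top [ 17  15 193] z22 [np.float64(49.6), np.float64(79.1)] z38 [np.float64(46.6), np.float64(78.3)]
top [ 16  15 201] z22 [np.float64(51.3), np.float64(-2.5)] z38 [np.float64(48.3), np.float64(-2.0)]
top [ 7 13 64] z22 [np.float64(50.4), np.float64(-66.7)] z38 [np.float64(47.4), np.float64(-65.4)]
```

View pics/p6.png

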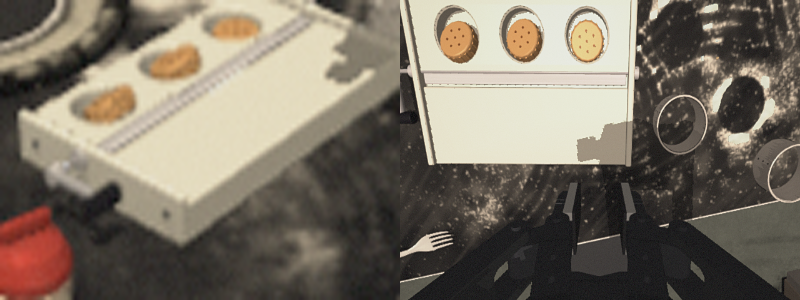

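All three biscuits are in their wells, but the left and middle ones look tilted, with the near rim raised; their scene blobs are 9 px high against 5 px for the flat right one. I'll press their rear halves down gently with the shut fingers.

Call:
send_rows --moves '[[[0.0258,0.0303,0,0,0,0,-1],[0.0258,0.0303,0,0,0,0,-1],[0.0258,0.0303,0,0,0,0,-1],[0.0258,0.0303,0,0,0,0,-1],[0.0258,0.0303,0,0,0,0,-1],[0,0,-0.04,0,0,0,-1],[0,0,-0.04,0,0,0,-1],[0,0,-0.035,0,0,0,-1],[0,0,0,0,0,0,-1]]]'

```text
clock: 20.7
eef_pos: [580.9, 60.8, 47.8]
tcp_rot: [3.138, 0.01, -0.203]
contact_force: [-1.7, 0.5, -0.5]
opening: 0.002
grasp_force: 0.0
```

Call:
send_rows --moves '[[[0,0,-0.005,0,0,0,-1],[0,0,-0.005,0,0,0,-1],[0,0,-0.005,0,0,0,-1],[0,0,-0.004,0,0,0,-1],[0,0,-0.003,0,0,0,-1]]]'

```text
clock: 21.2
eef_pos: [585.4, 60.9, 32.5]
tcp_rot: [-3.141, -0.001, -0.203]
contact_force: [1.1, -0.0, 3.5]
opening: -0.0
grasp_force: 1.1
```

Contact at tip z≈36 means the rear edge still sits on the near rim, so it needs a few more millimetres of push. I'll go back behind it and push further with the cradle.

Call:
send_rows --moves '[[[0,0,0.03,0,0,0,-1],[-0.0186,0.0038,0,0,0,0,-0.39],[-0.0186,0.0038,0,0,0,0,-0.39],[0,0,0,0,0,0,-0.39],[0,0,0,0,0,0,-0.39],[0,0,-0.02,0,0,0,-0.39],[0,0,-0.019,0,0,0,-0.39],[0,0,0,0,0,0,-0.39]]]'

```text
clock: 22.0
eef_pos: [547.7, 68.3, 21.4]
tcp_rot: [3.141, 0.002, -0.203]
contact_force: [0.1, 0.1, -0.1]
opening: 0.308
grasp_force: 0.0
```

Call:
send_rows --moves '[[[0.005,-0.001,0,0,0,0,-0.39],[0.005,-0.001,0,0,0,0,-0.39],[0.005,-0.001,0,0,0,0,-0.39],[0.003,-0.0006,0,0,0,0,-0.39],[0.003,-0.0006,0,0,0,0,-0.39],[0.003,-0.0006,0,0,0,0,-0.39],[0,0,0,0,0,0,-0.39]]]'

```text
clock: 22.7
eef_pos: [572.2, 63.6, 23.1]
tcp_rot: [-3.141, -0.0, -0.203]
contact_force: [-1.1, 0.3, -0.7]
opening: 0.301
grasp_force: 0.0
```

```bash
python3 chk.py | grep -v top
```

```text
[572.2  63.6  23.1]
wrist [  96   93 6785] z22 [np.float64(56.4), np.float64(80.6)] z38 [np.float64(61.6), np.float64(80.6)]
wrist [ 111  100 8337] z22 [np.float64(53.8), np.float64(-0.8)] z38 [np.float64(59.2), np.float64(8.1)]
wrist [ 18  74 888] z22 [np.float64(52.9), np.float64(-57.5)] z38 [np.float64(58.4), np.float64(-42.4)]
scene [14  5 58] z22 [np.float64(56.1), np.float64(-79.2)] z38 [np.float64(31.9), np.float64(-50.8)]
scene [14  8 87] z22 [np.float64(56.7), np.float64(-5.1)] z38 [np.float64(32.5), np.float64(21.3)]
scene [ 8  7 30] z22 [np.float64(61.2), np.float64(90.7)] z38 [np.float64(36.9), np.float64(114.5)]
```

The left biscuit now looks flat at about (56,81), with blob height down to 93 px. I repeat this for the middle one.

Call:
send_rows --moves '[[[-0.004,0.001,0.02,0,0,0,-0.39],[0,0,0.02,0,0,0,-0.39],[-0.0182,-0.037,0,0,0,0,-0.39],[-0.0182,-0.037,0,0,0,0,-0.39],[0,0,0,0,0,0,-0.39],[0,0,-0.02,0,0,0,-0.39],[0,0,-0.02,0,0,0,-0.39],[0,0,0,0,0,0,-0.39]]]'

```text
clock: 23.65
eef_pos: [530.3, -9.1, 21.4]
tcp_rot: [3.141, 0.002, -0.203]
contact_force: [-0.3, -0.4, -1.3]
opening: 0.307
grasp_force: 0.0
```

Call:
send_rows --moves '[[[0.005,-0.001,0,0,0,0,-0.39],[0.005,-0.001,0,0,0,0,-0.39],[0.005,-0.001,0,0,0,0,-0.39],[0.003,-0.0006,0,0,0,0,-0.39],[0.003,-0.0006,0,0,0,0,-0.39],[0.003,-0.0006,0,0,0,0,-0.39],[0.002,-0.0004,0,0,0,0,-0.39],[0,0,0,0,0,0,-0.39]]]'

```text
clock: 24.45
eef_pos: [557.6, -14.5, 23.1]
tcp_rot: [-3.142, -0.0, -0.203]
contact_force: [0.6, -0.1, 0.1]
opening: 0.308
grasp_force: 0.0
```

Call:
send_rows --moves '[[[-0.005,0.001,0.02,0,0,0,-0.39],[-0.02,0,0.04,0,0,0,-0.39],[-0.04,-0.03,0.04,0,0,0,-0.39],[-0.04,-0.04,0.04,0,0,0,-0.39],[0,-0.01,0,0,0,0,-0.39],[0,0,0,0,0,0,-0.39],[0,0,0,0,0,0,-0.39]]]'

```text
clock: 25.15
eef_pos: [472.5, -75.6, 142.6]
tcp_rot: [-3.141, 0.0, -0.204]
contact_force: [-0.2, 0.4, -0.1]
opening: 0.304
grasp_force: 0.0
```

```bash
python3 chk.py
```

```text
[472.5 -75.6 142.6]
wrist [  61   64 2879] z22 [np.float64(55.4), np.float64(-2.2)] z38 [np.float64(54.2), np.float64(-6.6)]
wrist [  62   63 2985] z22 [np.float64(55.1), np.float64(78.4)] z38 [np.float64(53.8), np.float64(69.2)]
wrist [  59   63 2797] z22 [np.float64(53.5), np.float64(-77.6)] z38 [np.float64(52.4), np.float64(-77.5)]
scene [14  5 57] z22 [np.float64(56.1), np.float64(-79.5)] z38 [np.float64(31.9), np.float64(-51.1)]
scene [14  7 73] z22 [np.float64(57.9), np.float64(-1.6)] z38 [np.float64(33.7), np.float64(24.7)]
scene [15  7 79] z22 [np.float64(57.1), np.float64(79.4)] z38 [np.float64(33.0), np.float64(103.5)]
top [ 17  15 200] z22 [np.float64(50.2), np.float64(78.4)] z38 [np.float64(47.2), np.float64(77.6)]
top [ 16  15 201] z22 [np.float64(51.2), np.float64(-3.0)] z38 [np.float64(48.2), np.float64(-2.5)]
```

All three now measure alike, centred on the wells at floor height. My picture budget is spent, so I verify flatness by touch: the shut tips at z≈24.5 should meet nothing.

Call:
send_rows --moves '[[[0.032,0.0193,0,0,0,0,-1],[0.032,0.0193,0,0,0,0,-1],[0.032,0.0193,0,0,0,0,-1],[0,0,-0.04,0,0,0,-1],[0,0,-0.04,0,0,0,-1],[0,0,-0.02,0,0,0,-1],[0,0,-0.01,0,0,0,-1],[0,0,-0.005,0,0,0,-1],[0,0,-0.005,0,0,0,-1],[0,0,0,0,0,0,-1]]]'

```text
clock: 26.3
eef_pos: [568.7, -17.8, 23.4]
tcp_rot: [-3.141, -0.001, -0.203]
contact_force: [0.3, 0.4, 0.4]
opening: -0.001
grasp_force: 0.0
```

Call:
send_rows --moves '[[[0,0,-0.0015,0,0,0,-1],[0,0,-0.0015,0,0,0,-1],[0,0,0,0,0,0,-1]]]'

```text
clock: 26.6
eef_pos: [568.5, -17.9, 20.5]
tcp_rot: [-3.141, -0.001, -0.203]
contact_force: [-0.0, -0.3, 0.9]
opening: -0.0
grasp_force: 0.0
```

Call:
send_rows --moves '[[[0,0,0.02,0,0,0,-1],[0.0081,0.0391,0,0,0,0,-1],[0.0081,0.0391,0,0,0,0,-1],[0,0,0,0,0,0,-1],[0,0,-0.01,0,0,0,-1],[0,0,-0.007,0,0,0,-1],[0,0,-0.0015,0,0,0,-1],[0,0,-0.0015,0,0,0,-1],[0,0,0,0,0,0,-1]]]'

```text
clock: 27.5
eef_pos: [584.2, 59.7, 19.8]
tcp_rot: [3.141, 0.001, -0.204]
contact_force: [0.8, -0.4, -0.2]
opening: 0.0
grasp_force: 0.0
```

Both are flat. I'll do the same check on the right one, then retreat.

Call:
send_rows --moves '[[[0,0,0.025,0,0,0,-1],[-0.0081,-0.0391,0,0,0,0,-1],[-0.0081,-0.0391,0,0,0,0,-1],[-0.0081,-0.0391,0,0,0,0,-1],[-0.0081,-0.0391,0,0,0,0,-1],[0,0,0,0,0,0,-1],[0,0,-0.015,0,0,0,-1],[0,0,-0.007,0,0,0,-1],[0,0,-0.002,0,0,0,-1],[0,0,0,0,0,0,-1]]]'

```text
clock: 28.5
eef_pos: [551.7, -95.0, 20.2]
tcp_rot: [-3.142, 0.002, -0.202]
contact_force: [0.1, 0.8, 0.2]
opening: 0.005
grasp_force: 0.0
```

Call:
send_rows --moves '[[[0,0,0.03,0,0,0,-1],[0,0,0.04,0,0,0,-1],[-0.03,0,0.04,0,0,0,-1],[-0.04,-0.03,0.04,0,0,0,-1],[-0.04,-0.04,0,0,0,0,-1],[0,0,0,0,0,0,-1],[0,0,0,0,0,0,-1],[0,0,0,0,0,0,-1]]]'

```text
clock: 29.3
eef_pos: [456.2, -154.4, 162.4]
tcp_rot: [-3.141, -0.001, -0.203]
contact_force: [0.0, -0.5, -0.9]
opening: -0.002
grasp_force: 0.0
```

```bash
python3 chk.py
```

```text
[ 456.2 -154.4  162.4]
wrist [  57   59 2533] z22 [np.float64(55.8), np.float64(-2.6)] z38 [np.float64(54.6), np.float64(-11.2)]
wrist [  42   58 2045] z22 [np.float64(54.8), np.float64(74.2)] z38 [np.float64(53.6), np.float64(61.4)]
wrist [  58   59 2543] z22 [np.float64(53.4), np.float64(-79.0)] z38 [np.float64(52.4), np.float64(-83.2)]
scene [14  5 57] z22 [np.float64(56.1), np.float64(-79.5)] z38 [np.float64(31.9), np.float64(-51.1)]
scene [14  7 73] z22 [np.float64(57.9), np.float64(-1.6)] z38 [np.float64(33.7), np.float64(24.7)]
scene [15  7 79] z22 [np.float64(57.1), np.float64(79.4)] z38 [np.float64(33.0), np.float64(103.5)]
top [ 17  15 200] z22 [np.float64(50.2), np.float64(78.4)] z38 [np.float64(47.2), np.float64(77.6)]
top [ 16  15 201] z22 [np.float64(51.2), np.float64(-3.0)] z38 [np.float64(48.2), np.float64(-2.5)]
top [ 16  16 206] z22 [np.float64(49.9), np.float64(-79.1)] z38 [np.float64(46.9), np.float64(-77.6)]
```

```bash
python3 -c "
from rig import *
print(sign_off())"
```

```text
the job is handed in; nothing more can be done
None
```

I've handed the job in at about 29 s: the gate is folded down with its lever level, each of the three wells holds a biscuit lying flat (checked by touch), and I kept the arm clear of the cup, cutter and timer. I pressed the table with up to 76 N once, fingertips only, while finding their height.

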